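# Pan the desk camera onto the rabbit figurine and take its picture

### The arm

A 6-joint arm with a two-finger parallel gripper is mounted at the origin on the work surface. World frame = base frame: x ahead of the robot, y to its left, z up, the work surface at z = 0. Lengths are in m, angles in rad, forces in N, time in s.
With the tool pointing down it reaches from about 0.35 to 0.85 m from the base axis. Payload 8.1 kg.
Tool frame: the origin (TCP) lies at the centre of the arm's flange, where the gripper is bolted on; the fingertips stand 186 mm ahead of it and the grasp point (between the pads) lies 167 mm ahead of it; z points along the fingers, y is the line along which they close (so a half turn about z gives the same grasp; the last joint's range is limited). The gripper opens to 93 mm and grips with 3 to 60 N. Pads are 15 mm wide; open, the fingers measure 128 mm over their backs; the gripper's body (75 mm by 188 mm) begins 65 mm behind the grasp point.
Start: joints at [-1.277, 0.13, 1.488, -0, 1.523, -0.085], TCP at [0.222, -0.557, 0.405] pointing down, gripper open.
Joint ranges: [-2.96, 2.96], [-0.89, 2.26], [0.02, 2.5], [-1.34, 4.48], [0, 2.73], [-2.66, 2.66]. Speed limits (rad/s): [2.39, 2.39, 2.79, 3.14, 3.14, 3.14].

### API

Orientations are given as a rotation vector (axis times angle).
In Python, from plant import robot gives the robot as it stands.
- The arm moves only by the tool apply_moves, never from a script. Its argument "series" is a list of rows, each a list of 2 entries, a list of its own where there are three numbers: the shift along the tool's x, y, z in mm, then the turn, a rotation vector about the tool's x, y, z in rad. A call has 1 to 12 rows; each row shifts and turns the commanded pose from where the row before left it, along the tool's axes as they then stand; what a row does not reach is not made up. A row lasts 1/12 s, in which the tool goes at most 41.7 mm and 7.16 degrees, less where a joint would pass 70% of its speed; a pose out of reach is approached as far as the arm can. A call is refused whole if a number of a shift passes 41.7 or a number of a turn 0.125, either way. A call with a gripper value outside its range is refused whole. "claw" is the opening, from 0 (shut) to 1 (fully open), set as the call begins (left out, the last holds). The fingers move at their own pace and stop on an object; "newtons" is the grip in N (left out, the last holds). Time passes only in rows, so rows that do not move let the fingers close. It gives the time, the measured TCP pose, the force, the opening and the grip force at its end, in the units of the state.
- robot.read_state(): the state, without advancing time (a new reading comes with each control period).
- robot.read_camera(name): name is "side" or "top"; returns (picture, depth): 420x560x3 uint8, blue, green, red; 420x560 float32, m along the optical axis (not along the pixel's ray), 0 where there is no reading.
- robot.calibration(name): a dict with "fx", "fy", "cx", "cy" (pixels), "extrinsics" (4x4, takes a point from world to camera coordinates). Camera axes: x right, y down, z forward; pixel columns grow to the right and rows downward; lengths in m; the calibration is good to about 2 mm. A picture is of the moment at which its call begins. calibration takes no time and is no camera call.
- robot.close_job(): hands the job in; it is judged then, once.
The state is a dict: "t": time; "q": joint angles; "dq": joint speeds; "joint_torque": joint torques, N m; "tool_pos": TCP position; "orientation": TCP orientation; "force": force on the tool from outside, world axes, zero at the start; "wrist_torque": the same for the moment, N m; "opening": finger opening in m; "gripper_force": force on a finger pad.
Only numpy, scipy, OpenCV 4.12 (cv2) and the standard library are available. Lean on these libraries where they do the work, as an engineer would, in place of code of your own. Each camera call takes 0.05 s, during which the arm holds its last target. There are 200 camera calls.

### The job

The small camera on the table tripod is to photograph the rabbit figurine (the one with the long upright ears). With one fingertip push the camera's pan handle sideways until the lens points straight at the middle of the rabbit, then press the shutter button on top of the camera gently all the way down, let it come up again and move clear. Turn the camera only by its handle, never grip or lift anything, leave the tripod standing where it is and do not disturb the figurines or the other things on the desk.

Things in the scene. Friction and masses are not known exactly. Their poses are not given: they have to be found in the camera images.
- tripod: Black three-legged table tripod, loose on the desk (about 1.1 kg with all it carries). Its origin lies on the desk surface exactly on the vertical pan axis, z up; its three rubber feet (22 mm across) stand 112 mm from the axis, one of them along its own +x. The legs run from z = 50 mm near the axis down to the feet. It stays put under the light push that the head needs, but slides or tips if shoved hard (above about 5 N sideways).
- foot_front (a point): Point under the tripod foot that stands 112 mm along the tripod's own +x, on the desk.
- pan_head (a joint): Pan angle in rad about the tripod's vertical axis, -1.3 to 1.3. At 0 the lens looks along the tripod's own +x; positive turns the lens counter-clockwise seen from above. The head is a stiff damped one: turning it takes about 0.1 N m (roughly 1 N on the handle's grip), it stops at once when the push stops and stays where it is left.
- lens (a point): Centre of the camera's front lens glass, 65 mm from the pan axis and 151 mm above the desk; its x axis is the level viewing direction (through the pan axis and away from it), z up. The camera is a black box with a silver top (a dial and an accessory shoe on it are flat, 4 mm or less), 34 mm deep, 112 mm wide, standing 121 to 183 mm above the desk, centred on the pan axis, with a 60 mm round lens in front. It turns with the pan head.
- handle_grip (a point): Point on the centre line of the pan handle, 140 mm from the pan axis, 76 mm above the desk. The handle is a rod on the side opposite to the lens, turning with the head: a rubber grip 18 mm thick from 80 mm (centre 89 mm high) to 168 mm (centre 70 mm high) from the axis, nearer the axis a bare 10 mm rod. Nothing stands under the grip but open desk, though low things may lie beside it. The point's x axis is parallel to the lens's: the handle runs from the axis along its -x.
- shutter_top (a point): Centre of the top of the shutter button: a round steel button 16 mm across that stands 6 mm proud of the camera's flat top (top 189 mm above the desk), 40 mm to the right of the pan axis as one looks the way the lens does (the lens's -y) and 4 mm ahead of it. Nothing else tall is within 25 mm of it.
- shutter (a joint): Shutter button travel in m: 0 up, 0.004 fully down; spring-loaded, about 1 N to start and 4 N fully down, returns by itself.
- rabbit_mid (a point): Point on the vertical centre line of the rabbit figurine, 70 mm above the desk. White glazed figurine 67 mm across with two long upright ears, 168 mm tall, standing loose in front of the camera, to the left or to the right of where the lens looks at first.
- bear: White glazed bear figurine 71 mm across with two small round ears, about 130 mm tall, on the side opposite to the rabbit. Origin: centre of its underside. Leave alone.
- mug: Blue coffee mug 80 mm across, 92 mm tall, standing between the two figurines. Origin: centre of its underside. Leave alone.
- lens_cap: Black lens cap, 56 mm across, 10 mm thick, flat on the desk in front of the tripod. Origin: centre of its underside. Leave alone.
- battery: Grey spare battery, 40 x 55 x 22 mm, flat on the desk beside the tripod, on the tripod's -y side. Origin: centre of its underside. Leave alone.
- mouse: Black computer mouse, 104 x 60 mm, 34 mm high, beside the tripod, on its +y side. Origin: centre of its underside. Leave alone.
- pen_cup: Dark steel pen cup 80 mm across, 100 mm tall, pens up to 165 mm. Origin: centre of its underside. Leave alone.
- stapler: Black stapler 134 x 36 mm, 50 mm high. Origin: centre of its underside. Leave alone.
- book: Thick closed book, 150 x 210 mm, 26 mm thick, flat on the desk. Origin: centre of its underside. Leave alone.
Not all that is in view belongs to the job. Leave any green or purple look-alike of the part that bears rabbit_mid alone.

How it is judged:
By the outcome, as a careful person would: the job done as asked, in the order asked, and still so for the second after the job is handed in, with the robot touching nothing.
It also fails if it takes over 48 s, if anything falls off the work surface, if the arm or the gripper's body presses on something with over 40 N, if the wrist force passes 120 N, or if a joint passes its speed limit or range.

## Working session

There is one attempt and no reset: what is moved stays moved. The work goes in short steps, Python scripts to look and compute and a tool call to move; the robot and the scene stay as the last step left them, time stands still between calls to the robot, and variables do not carry over. Pictures are saved under pics/ and viewed, at most 10 in all, crops included, and the job is handed in when it is done.

Besides the shell and the picture viewer there is one more tool, called after "Request:" as name([rows], argument=value, ...), one row to a line, values as JSON. apply_moves: Moves the arm, as the interface text tells. Its arguments: {"type":"object","properties":{"series":{"type":"array"},"claw":{"type":"number"},"newtons":{"type":"number"}},"required":["series"]}

```bash
mkdir -p pics
cat > h.py <<'E'
import numpy as np, cv2
from plant import robot
def world(name,depth):
    c=robot.calibration(name); v,u=np.mgrid[0:420,0:560]
    P=np.stack([(u-c["cx"])/c["fx"]*depth,(v-c["cy"])/c["fy"]*depth,depth],-1)
    E=np.array(c["extrinsics"]); return (P-E[:3,3])@E[:3,:3]
E
python3 - <<'E'
from h import *
for n in ("top","side"):
    p,d=robot.read_camera(n); cv2.imwrite(f"pics/{n}0.png",p); np.save(f"{n}0.npy",d)
    c=robot.calibration(n);E=np.array(c["extrinsics"]);print(n,-E[:3,:3].T@E[:3,3],E[2,:3])
s=robot.read_state();print(s["t"],s["tool_pos"],s["orientation"],s["force"],s["opening"])
E
```

```text
top [ 0.47039949 -0.0704151   1.51932226] [ 0.09176911  0.01850218 -0.99560841]
side [0.10727571 0.83125975 1.09106868] [ 0.36658818 -0.63480605 -0.68017232]
0.1 [ 0.22183446 -0.55725725  0.40380513] [-3.08378546e+00 -5.91187380e-01  2.85174070e-04] [-0.75182705  0.00734665  0.13730887] 0.09329164744344028
```

View pics/top0.png

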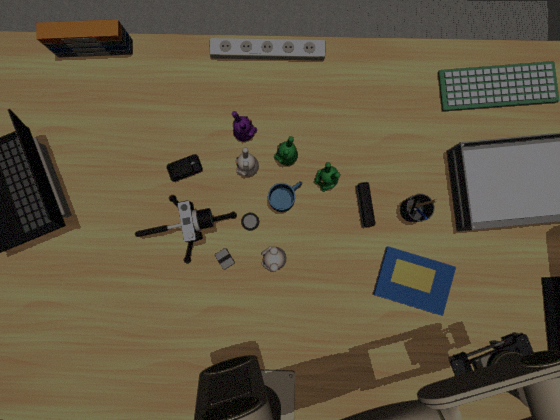

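View pics/side0.png

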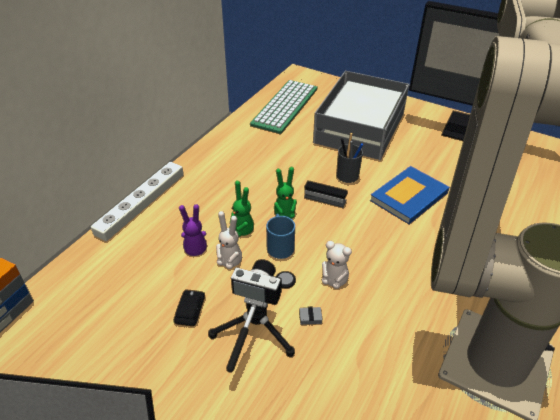

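The top view shows the white rabbit at about (246,163), the bear at (273,259), the camera at (188,222) with its handle running left to (138,234), the mouse at (185,167) and the battery at (225,259). Next I measure these.

Run:
```python
from h import *
T=world("top",np.load("top0.npy")); S=world("side",np.load("side0.npy"))
pt=cv2.imread("pics/top0.png"); ps=cv2.imread("pics/side0.png")
for n,(u,v) in dict(rab=(246,163),cam=(188,222),han=(145,233),f1=(235,214),f2=(187,259),f3=(173,198),bear=(273,259),mouse=(185,167),bat=(225,259),mug=(282,197)).items(): print(n,T[v,u].round(4))
c0=T[222,188,:2]
A=np.vstack([T.reshape(-1,3),S.reshape(-1,3)]); C=np.vstack([pt.reshape(-1,3),ps.reshape(-1,3)]); src=np.r_[np.zeros(420*560),np.ones(420*560)]
for s,n in ((0,'top'),(1,'side')):
    k=(src==s)&(np.linalg.norm(A[:,:2]-c0,axis=1)<.09)&(A[:,2]>.176)&(A[:,2]<.2)
    r=cv2.minAreaRect(A[k][:,:2].astype(np.float32)*1000); print(n,'camtop',k.sum(),r,np.median(A[k][:,2]))
r0=T[163,246,:2]
for nm,r0 in(('rab',T[163,246,:2]),('bear',T[259,273,:2])):
  for s in (0,1):
    k=(src==s)&(np.linalg.norm(A[:,:2]-r0,axis=1)<.06)&(A[:,2]>.01)&(A[:,2]<.2)&(C.min(1)>60)
    Q=A[k]; print(nm,s,k.sum(),Q.min(0).round(3),Q.max(0).round(3))
    for lo in np.arange(.01,.17,.02):
        q=Q[(Q[:,2]>=lo)&(Q[:,2]<lo+.02)]
        if len(q)>3: print('  ',lo.round(2),len(q),q.min(0)[:2].round(3),q.max(0)[:2].round(3),q.mean(0)[:2].round(3))
big=[cv2.resize(pt[120:290,120:320],None,fx=4,fy=4*0+3.5,interpolation=cv2.INTER_CUBIC)]
cv2.imwrite("pics/c1.png",cv2.convertScaleAbs(big[0][:600,:800],alpha=1.8))
```

```text
rab [0.7021 0.0416 0.1717]
cam [0.535  0.1926 0.1849]
han [0.505  0.3371 0.0819]
f1 [0.5711 0.0835 0.0135]
f2 [0.4314 0.2226 0.0246]
f3 [0.6153 0.2743 0.0189]
bear [ 0.4399 -0.0383  0.1211]
mouse [0.7095 0.2384 0.0336]
bat [0.4341 0.1087 0.0193]
mug [ 0.6275 -0.0586  0.0045]
top camtop 608 ((544.2831420898438, 176.5316925048828), (110.13591766357422, 81.61703491210938), 14.714158058166504) 0.18227081250375746
side camtop 779 ((541.5347900390625, 179.16087341308594), (110.4714126586914, 84.03556823730469), 16.098003387451172) 0.18341157087033125
rab 0 261 [0.689 0.022 0.011] [0.747 0.086 0.172]
   0.01 8 [0.698 0.081] [0.741 0.086] [0.713 0.084]
   0.03 24 [0.69  0.022] [0.724 0.08 ] [0.703 0.06 ]
   0.05 12 [0.689 0.053] [0.698 0.066] [0.694 0.059]
   0.09 145 [0.699 0.025] [0.745 0.075] [0.721 0.048]
   0.11 19 [0.707 0.035] [0.73  0.064] [0.723 0.05 ]
   0.15 39 [0.697 0.037] [0.747 0.055] [0.722 0.045]
rab 1 965 [0.684 0.025 0.01 ] [0.753 0.09  0.171]
   0.01 143 [0.686 0.025] [0.741 0.09 ] [0.706 0.071]
   0.03 188 [0.684 0.033] [0.753 0.087] [0.713 0.07 ]
   0.05 138 [0.685 0.03
[... 356 characters left out ...]
01 11 [ 0.422 -0.005] [0.464 0.006] [ 0.443 -0.001]
   0.03 25 [ 0.414 -0.021] [ 0.473 -0.006] [ 0.448 -0.012]
   0.05 12 [ 0.412 -0.03 ] [ 0.476 -0.018] [ 0.456 -0.023]
   0.09 87 [ 0.417 -0.067] [ 0.465 -0.012] [ 0.442 -0.041]
   0.11 258 [ 0.407 -0.064] [ 0.474 -0.015] [ 0.441 -0.04 ]
bear 1 1002 [ 0.403 -0.064  0.01 ] [0.476 0.002 0.13 ]
   0.01 155 [ 0.404 -0.064] [0.474 0.002] [ 0.429 -0.014]
   0.03 177 [ 0.405 -0.054] [ 0.472 -0.003] [ 0.435 -0.014]
   0.05 195 [ 0.403 -0.057] [ 0.476 -0.007] [ 0.435 -0.024]
   0.07 47 [ 0.411 -0.046] [ 0.465 -0.005] [ 0.432 -0.018]
   0.09 156 [ 0.408 -0.042] [ 0.466 -0.004] [ 0.434 -0.02 ]
   0.11 272 [ 0.405 -0.061] [ 0.472 -0.013] [ 0.438 -0.034]
```

View pics/c1.png

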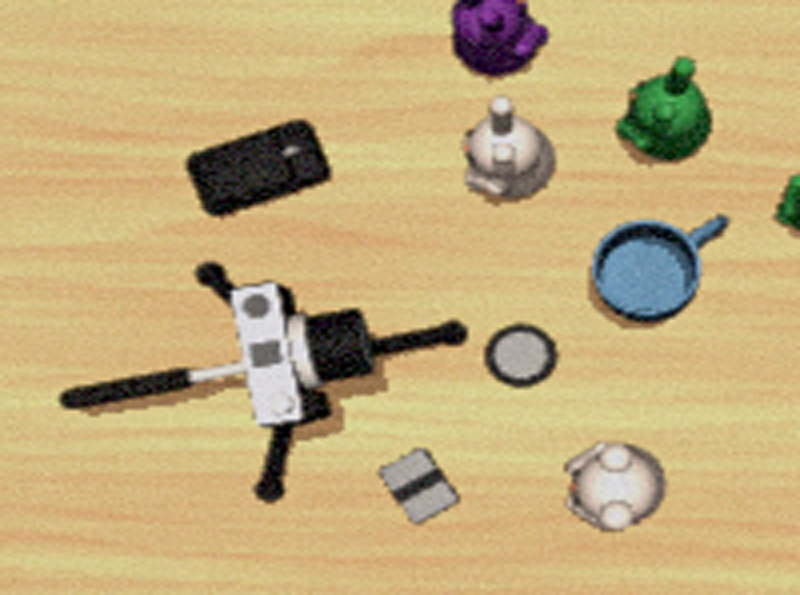

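The enlarged crop confirms the layout: camera top with the shutter at crop (281,402), handle tip at (65,398), rabbit with two ears at (502,120). Now I'll refine the axis, pan angle and rabbit centre.

```bash
cat >> h.py <<'E'
from scipy.optimize import least_squares
AX=np.array([.539,.193])
def clouds(tag=None):
    out=[]
    for n in ("top","side"):
        if tag is None: p,d=robot.read_camera(n)
        else: p,d=cv2.imread(f"pics/{n}{tag}.png"),np.load(f"{n}{tag}.npy")
        if tag is None: cv2.imwrite(f"pics/{n}_last.png",p)
        W=world(n,d); k=d>0; out.append((W[k],p[k].astype(int)))
    return out
def camtop(cl,ax=AX):
    """bright top plate: rect centre and lens heading (deg), per camera"""
    for W,C in cl:
        k=(np.linalg.norm(W[:,:2]-ax,axis=1)<.065)&(abs(W[:,2]-.184)<.007)&(C.min(1)>70)
        q=W[k][:,:2]; c,(w,h),a=cv2.minAreaRect((q*1000).astype(np.float32))
        if w<h: a+=90
        m=q.mean(0); _,_,v=np.linalg.svd(q-m); b=np.degrees(np.arctan2(*v[0][::-1]))
        print("top plate",k.sum(),np.round(c,1),round(w,1),round(h,1),"normal rect",round((a-90)%180-180,1),round(a%180-180,1),"svd",round((b-90)%180-180,1))
def handle(cl,ax=AX):
    for W,C in cl:
        r=W[:,:2]-ax; n=np.linalg.norm(r,axis=1)
        k=(n>.095)&(n<.165)&(W[:,2]>.06)&(W[:,2]<.105)&(C.max(1)<80)&(r[:,1]>0)
        if k.sum()<5: print("handle",k.sum()); continue
        q=r[k]; a=np.degrees(np.arctan2(q[:,1],q[:,0])); print("handle n",k.sum(),"dir",np.median(a).round(2),"sd",a.std().round(1),"r max",n[k].max().round(3))
E
python3 - <<'E'
from h import *
cl=clouds(0); camtop(cl); 
W,C=cl[0]
ft=[]
for f in ((.571,.0835),(.4314,.2226),(.6153,.2743)):
  for W,C in cl:
    r=np.linalg.norm(W[:,:2]-f,axis=1); k=(r<.022)&(W[:,2]<.035)&(W[:,2]>.004)&(C.max(1)<70)
    n=np.linalg.norm(W[:,:2]-AX,axis=1); k&=n>.1
    print('foot',k.sum(),W[k].mean(0).round(4)); ft.append(W[k].mean(0)[:2])
ft=np.array(ft).reshape(3,2,2).mean(1)
g=lambda p:np.concatenate([p[:2]+.112*np.array([np.cos(p[2]+i),np.sin(p[2]+i)])-ft[j] for j,i in enumerate((0,-2*np.pi/3,2*np.pi/3))])
s=least_squares(g,[.539,.193,-1.29]); print('axis',s.x.round(4),np.degrees(s.x[2]).round(1),(g(s.x)*1000).round(1))
handle(cl,s.x[:2])
A=np.vstack([c[0] for c in cl]);C=np.vstack([c[1] for c in cl])
for lo,hi in((.01,.03),(.02,.05),(.05,.08)):
  k=(np.linalg.norm(A[:,:2]-[.718,.052],axis=1)<.05)&(A[:,2]>lo)&(A[:,2]<hi)&(C.min(1)>50)
  q=A[k][:,:2]; f=least_squares(lambda p:np.linalg.norm(q-p,axis=1)-.0325,[.718,.052],loss='soft_l1',f_scale=.002); f2=least_squares(lambda p:np.linalg.norm(q-p[:2],axis=1)-p[2],[.718,.052,.03],loss='soft_l1',f_scale=.002)
  print('rabbit',lo,f.x.round(4),f2.x.round(4))
k=(A[:,2]>.05)&(A[:,1]>.42)&(A[:,1]<.8)&(A[:,0]>.2)&(A[:,0]<.8);print('laptop side',A[k].min(0),A[k].max(0))
E
```

```text
top plate 408 [539.6 192.8] 106.8 44.2 normal rect -78.2 -168.2 svd -78.0
top plate 615 [540.3 178.8] 108.1 83.9 normal rect -78.5 -168.5 svd -77.7
foot 36 [0.5683 0.0893 0.0177]
foot 0 [nan nan nan]
foot 49 [0.4318 0.2234 0.0194]
foot 89 [0.4294 0.2291 0.0198]
foot 43 [0.6151 0.2763 0.0205]
foot 78 [0.6091 0.281  0.0186]<stdin>:9: RuntimeWarning: Mean of empty slice.
  ret = um.true_divide(
Traceback (most recent call last):
ValueError: Residuals are not finite in the initial point.
```

Request:
apply_moves([
  [[0,0,-40],[0,0,0]],
  [[0,0,-10],[0,0,0]],
], claw=0, newtons=5)

```text
t: 0.27
tool_pos: [0.2219, -0.5576, 0.4582]
orientation: [3.083, 0.591, 0.0]
force: [0.8, -1.1, 2.0]
opening: 0.0843
gripper_force: 0.0
```

Request:
apply_moves([
  [[26,-29,0],[0,0,0]],
  [[26,-29,0],[0,0,0]],
  [[26,-29,0],[0,0,0]],
  [[26,-29,0],[0,0,0]],
  [[26,-29,0],[0,0,0]],
  [[26,-29,0],[0,0,0]],
  [[26,-29,0],[0,0,0]],
  [[26,-29,0],[0,0,0]],
  [[26,-29,0],[0,0,0]],
  [[26,-29,0],[0,0,0]],
  [[26,-29,0],[0,0,0]],
  [[26,-29,0],[0,0,0]],
])

```text
t: 1.27
tool_pos: [0.3832, -0.1169, 0.4553]
orientation: [3.084, 0.591, 0.002]
force: [0.8, -0.3, 0.7]
opening: 0.0046
gripper_force: 0.0
```

Run:
```python
from h import *
cl=clouds(0); ft=np.array([[.5683,.0893],[.4306,.2262],[.6121,.2787]])
g=lambda p:np.concatenate([p[:2]+.110*np.array([np.cos(p[2]+i),np.sin(p[2]+i)])-ft[j] for j,i in enumerate((0,-2*np.pi/3,2*np.pi/3))])
s=least_squares(g,[.539,.193,-1.29]); print('axis',s.x.round(4),np.degrees(s.x[2]).round(1),(g(s.x)*1000).round(1))
handle(cl,s.x[:2])
A=np.vstack([c[0] for c in cl]);C=np.vstack([c[1] for c in cl])
for lo,hi in((.01,.03),(.02,.05),(.05,.08)):
  k=(np.linalg.norm(A[:,:2]-[.718,.052],axis=1)<.05)&(A[:,2]>lo)&(A[:,2]<hi)&(C.min(1)>50)
  q=A[k][:,:2]; f=least_squares(lambda p:np.linalg.norm(q-p,axis=1)-.0325,[.718,.052],loss='soft_l1',f_scale=.002); f2=least_squares(lambda p:np.linalg.norm(q-p[:2],axis=1)-p[2],[.718,.052,.03],loss='soft_l1',f_scale=.002)
  print('rabbit',lo,f.x.round(4),f2.x.round(4))
k=(A[:,2]>.05)&(A[:,1]>.4)&(A[:,1]<.8)&(A[:,0]>.2)&(A[:,0]<.8);print('laptop side',A[k].min(0),A[k].max(0))
```

```text
axis [ 0.537   0.1981 -1.2899] -73.9 [-0.8  3.1 -0.4 -1.7  1.2 -1.4]
handle n 138 dir 101.8 sd 2.3 r max 0.164
handle n 216 dir 103.35 sd 1.9 r max 0.165
rabbit 0.01 [0.7207 0.0523] [0.7218 0.0516 0.0336]
rabbit 0.02 [0.7217 0.0497] [0.7195 0.0514 0.0298]
rabbit 0.05 [0.7249 0.0392] [0.7218 0.0477 0.025 ]
laptop side [0.43956208 0.54463546 0.05082189] [0.79986726 0.77958139 0.24565324]
```

Request:
apply_moves([
  [[27.4,-30.9,0],[0,0,0]],
  [[27.4,-30.9,0],[0,0,0]],
  [[27.4,-30.9,0],[0,0,0]],
  [[27.4,-30.9,0],[0,0,0]],
  [[27.4,-30.9,0],[0,0,0]],
  [[27.4,-30.9,0],[0,0,0]],
  [[27.4,-30.9,0],[0,0,0]],
  [[27.4,-30.9,0],[0,0,0]],
  [[27.4,-30.9,0],[0,0,0]],
  [[27.4,-30.9,0],[0,0,0]],
  [[27.4,-30.9,0],[0,0,0]],
  [[27.4,-30.9,0],[0,0,0]],
])

```text
t: 2.27
tool_pos: [0.5518, 0.3496, 0.4548]
orientation: [-3.085, -0.592, -0.001]
force: [0.8, 0.2, 0.6]
opening: 0.0005
gripper_force: 0.0
```

Request:
apply_moves([
  [[0,0,0],[0,0,-0.118]],
  [[0,0,0],[0,0,-0.118]],
  [[0,0,0],[0,0,-0.118]],
  [[0,0,0],[0,0,-0.118]],
  [[0,0,0],[0,0,-0.118]],
  [[0,0,0],[0,0,-0.118]],
  [[0,0,5],[0,0,-0.118]],
  [[0,0,10],[0,0,-0.118]],
  [[0,0,15],[0,0,-0.118]],
  [[0,0,15],[0,0,-0.118]],
  [[0,0,15],[0,0,-0.118]],
  [[0,0,0],[0,0,-0.118]],
])

```text
t: 3.27
tool_pos: [0.5509, 0.347, 0.3906]
orientation: [-1.951, -2.46, 0.007]
force: [-0.7, 0.2, -0.6]
opening: 0.0004
gripper_force: 0.0
```

Request:
apply_moves([
  [[0,0,20],[0,0,0]],
  [[0,0,20],[0,0,0]],
  [[0,0,25],[0,0,0]],
  [[0,0,25],[0,0,0]],
  [[0,0,25],[0,0,0]],
  [[0,0,20],[0,0,0]],
  [[0,0,14],[0,0,0]],
  [[0,0,0],[0,0,0]],
  [[0,0,0],[0,0,0]],
])

```text
t: 4.02
tool_pos: [0.5514, 0.3473, 0.2454]
orientation: [-1.959, -2.455, 0.002]
force: [0.5, -0.0, 0.9]
opening: 0.0001
gripper_force: 0.0
```

Run:
```python
from h import *
cl=clouds()
a=cv2.imread("pics/side_last.png")[220:400,150:390]; cv2.imwrite("pics/v1.png",cv2.resize(a,None,fx=3.2,fy=3.2,interpolation=cv2.INTER_CUBIC))
s=robot.read_state();print(s["t"],s["tool_pos"],s["force"],s["wrist_torque"])
```

```text
4.1167 [0.55219764 0.34773483 0.24767769] [-0.19029155 -0.48099448  0.72481169] [ 0.01789034 -0.08212212  0.01553243]
```

View pics/v1.png

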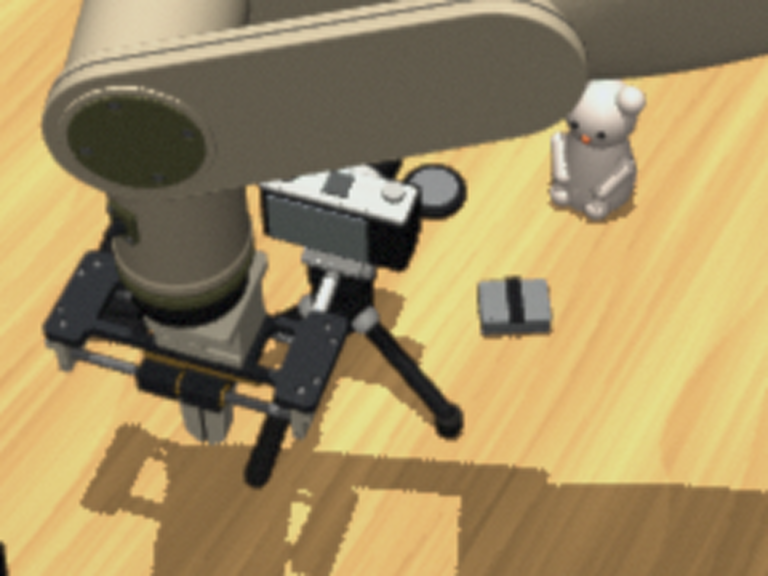

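The side crop shows the closed fingertips at crop (207,420), just to the right-hand side of the handle (260,460), with the gripper body well clear above. Contact is about 20 mm away.

Request:
apply_moves([
  [[0,-3,4],[0,0,0]],
  [[0,-3,0],[0,0,0]],
  [[0,-3,0],[0,0,0]],
  [[0,-3,0],[0,0,0]],
  [[0,-2.5,0],[0,0,0]],
  [[0,-2.5,0],[0,0,0]],
  [[0,-2,0],[0,0,0]],
  [[0,0,0],[0,0,0]],
])

```text
t: 4.78
tool_pos: [0.5326, 0.3431, 0.2418]
orientation: [-1.959, -2.456, 0.0]
force: [0.7, 0.4, -0.4]
opening: 0.0002
gripper_force: 0.0
```

Request:
apply_moves([
  [[0.5,-2.5,0],[0,0,-0.0175]],
  [[0.5,-2.5,0],[0,0,-0.0175]],
  [[0.5,-2.5,0],[0,0,-0.0175]],
  [[0.5,-2.5,0],[0,0,-0.0175]],
  [[0.5,-2.5,0],[0,0,-0.0175]],
  [[0.5,-2.5,0],[0,0,-0.0175]],
  [[0.5,-2.5,0],[0,0,-0.0175]],
  [[0.5,-2.5,0],[0,0,-0.0175]],
  [[0.5,-2.5,0],[0,0,-0.0175]],
  [[0.5,-2.5,0],[0,0,-0.0175]],
  [[0.5,-2.5,0],[0,0,-0.0175]],
  [[0.5,-2.5,0],[0,0,-0.0175]],
])

```text
t: 5.78
tool_pos: [0.5024, 0.3393, 0.2417]
orientation: [1.689, 2.649, -0.0]
force: [0.8, -0.6, -0.7]
opening: 0.0002
gripper_force: 0.4
```

```bash
cat >> h.py <<'E'
AX=np.array([.5375,.198])
def tool():
    s=robot.read_state(); o=s["orientation"]; a=2*np.degrees(np.arctan2(o[1],o[0]))%360
    r=np.array(s["tool_pos"][:2])-AX
    x=np.array([np.cos(np.radians(a)),np.sin(np.radians(a))]); y=np.array([x[1],-x[0]])
    print("t",s["t"],"pos",np.round(s["tool_pos"],4),"xdir",a.round(1),"rel axis in tool",(r@x).round(4),(r@y).round(4),"F",np.round(s["force"],1))
E
python3 - <<'E'
from h import *
cl=clouds(); camtop(cl,AX); handle(cl,AX); tool()
E
```

```text
top plate 422 [541.  192.9] 107.0 43.9 normal rect -65.8 -155.8 svd -66.4
top plate 40 [497.5 197.7] 41.9 11.5 normal rect -46.7 -136.7 svd -55.6
handle n 67 dir 113.7 sd 2.6 r max 0.144
handle n 152 dir 114.47 sd 3.6 r max 0.165
t 5.8833 pos [0.5022 0.3393 0.2416] xdir 114.9 rel axis in tool 0.1431 0.0276 F [0.7 0.6 1.1]
```

Request:
apply_moves([
  [[0.5,-2.5,0],[0,0,-0.0175]],
  [[0.5,-2.5,0],[0,0,-0.0175]],
  [[0.5,-2.5,0],[0,0,-0.0175]],
  [[0.5,-2.5,0],[0,0,-0.0175]],
  [[0.5,-2.5,0],[0,0,-0.0175]],
  [[0.5,-2.5,0],[0,0,-0.0175]],
  [[0.5,-2.5,0],[0,0,-0.0175]],
  [[0.5,-2.5,0],[0,0,-0.0175]],
  [[0.5,-2.5,0],[0,0,-0.0175]],
  [[0.5,-2.5,0],[0,0,-0.0175]],
  [[0.5,-2.5,0],[0,0,-0.0175]],
  [[0.5,-2.5,0],[0,0,-0.0175]],
])

```text
t: 6.88
tool_pos: [0.4736, 0.3293, 0.2418]
orientation: [1.402, 2.811, 0.0]
force: [1.2, 0.4, 1.0]
opening: 0.0003
gripper_force: 0.4
```

Request:
apply_moves([
  [[0.5,-2.5,0],[0,0,-0.0175]],
  [[0.5,-2.5,0],[0,0,-0.0175]],
  [[0.5,-2.5,0],[0,0,-0.0175]],
  [[0.5,-2.5,0],[0,0,-0.0175]],
  [[0.5,-2.5,0],[0,0,-0.0175]],
  [[0.5,-2.5,0],[0,0,-0.0175]],
  [[0.5,-2.5,0],[0,0,-0.0175]],
  [[0.5,-2.5,0],[0,0,-0.0175]],
  [[0.5,-2.5,0],[0,0,-0.0175]],
  [[0,0,0],[0,0,0]],
])

```text
t: 7.72
tool_pos: [0.4534, 0.3179, 0.2416]
orientation: [-1.176, -2.913, 0.001]
force: [0.4, 0.1, 0.2]
opening: 0.0004
gripper_force: 0.0
```

Run:
```python
from h import *
cl=clouds(); camtop(cl,AX); handle(cl,AX); tool()
a=cv2.imread("pics/top_last.png")[120:290,120:320]; cv2.imwrite("pics/v2.png",cv2.convertScaleAbs(cv2.resize(a,None,fx=3.5,fy=3.5,interpolation=cv2.INTER_CUBIC),alpha=1.8))
```

```text
top plate 421 [543.4 195.2] 108.2 44.2 normal rect -43.7 -133.7 svd -45.0
top plate 0 [0. 0.] 0.0 0.0 normal rect -90.0 -180.0 svd -90.0
handle n 77 dir 136.17 sd 2.5 r max 0.165
handle n 95 dir 133.57 sd 3.9 r max 0.165
t 7.8167 pos [0.4536 0.318  0.2416] xdir 135.9 rel axis in tool 0.1437 0.0279 F [ 0.6  0.1 -0.2]h.py:23: RuntimeWarning: Mean of empty slice.
  m=q.mean(0); _,_,v=np.linalg.svd(q-m); b=np.degrees(np.arctan2(*v[0][::-1]))
  ret = um.true_divide(
```

View pics/v2.png

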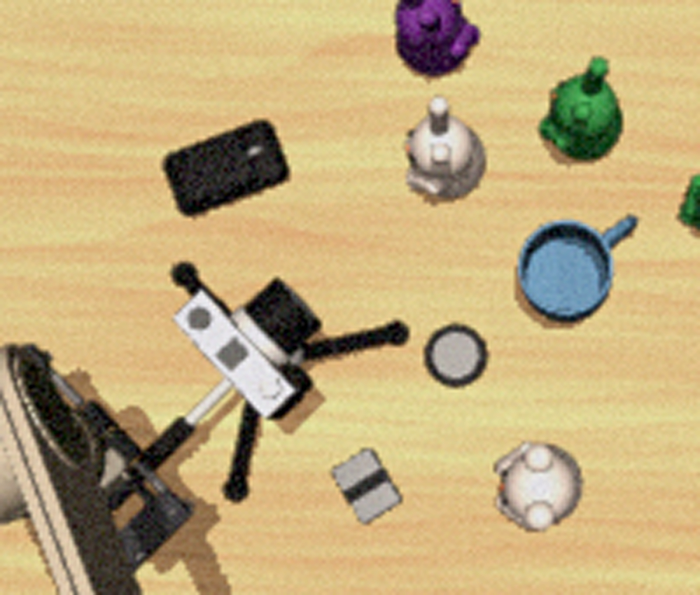

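The top crop shows the tripod still in place and the lens turned toward the rabbit at crop (445,155), a few degrees short. I'll measure the top plate more sharply by projecting its pixels onto the z = 0.183 plane.

```bash
cat >> h.py <<'E'
def plate(img,z=.183,thr=None):
    c=robot.calibration("top"); E=np.array(c["extrinsics"]); R,t=E[:3,:3],E[:3,3]; o=-R.T@t
    f=6; u0,v0=160,190; sub=cv2.resize(img[v0:255,u0:225],None,fx=f,fy=f,interpolation=cv2.INTER_CUBIC).astype(int)
    m=((sub.max(2)-sub.min(2)<30)&(sub.min(2)>95)).astype(np.uint8)
    m=cv2.morphologyEx(m,cv2.MORPH_OPEN,np.ones((25,25),np.uint8))
    n,l,st,_=cv2.connectedComponentsWithStats(m); i=1+np.argmax(st[1:,4]); v,u=np.nonzero(l==i)
    u=(u+.5)/f-.5+u0; v=(v+.5)/f-.5+v0
    d=np.stack([(u-c["cx"])/c["fx"],(v-c["cy"])/c["fy"],np.ones_like(u)],-1)@R
    P=(o+d*((z-o[2])/d[:,2])[:,None])[:,:2]
    cc,(w,h),a=cv2.minAreaRect((P*1000).astype(np.float32)); a=a if w>h else a+90
    _,_,vv=np.linalg.svd(P-P.mean(0),full_matrices=False); b=np.degrees(np.arctan2(vv[0][1],vv[0][0]))
    print("plate c",np.round(cc,1),"size",round(w,1),round(h,1),"heading rect",round((a-90)%180-180,1),"svd",round((b-90)%180-180,1),"mean",(P.mean(0)*1000).round(1))
E
python3 - <<'E'
from h import *
plate(cv2.imread("pics/top0.png")); plate(cv2.imread("pics/top_last.png"))
E
```

```text
plate c [508.  192.1] size 44.4 31.5 heading rect -79.4 svd -86.5 mean [509.3 193. ]
plate c [516.9 176.4] size 43.9 31.4 heading rect -44.6 svd -64.5 mean [517.6 178.9]
```

```bash
sed -i 's/    m=cv2.morphologyEx(m,cv2.MORPH_OPEN.*/    m=cv2.morphologyEx(m,cv2.MORPH_OPEN,np.ones((7,7),np.uint8)); m=cv2.morphologyEx(cv2.copyMakeBorder(m,60,60,60,60,0),cv2.MORPH_CLOSE,cv2.getStructuringElement(2,(41,41)))[60:-60,60:-60]; m=cv2.morphologyEx(m,cv2.MORPH_OPEN,cv2.getStructuringElement(2,(41,41)))/' h.py
python3 - <<'E'
from h import *
plate(cv2.imread("pics/top0.png")); plate(cv2.imread("pics/top_last.png"))
E
```

```text
plate c [539.8 192.5] size 106.1 43.9 heading rect -77.9 svd -77.4 mean [539.  194.2]
plate c [540.9 195.6] size 106.9 48.0 heading rect -44.6 svd -44.9 mean [539.9 195.8]
```

Request:
apply_moves([
  [[0.5,-2.5,0],[0,0,-0.0175]],
  [[0.5,-2.5,0],[0,0,-0.0175]],
  [[0.5,-2.5,0],[0,0,-0.0175]],
  [[0.5,-2.5,0],[0,0,-0.0175]],
  [[0.5,-2.5,0],[0,0,-0.0175]],
  [[0.3,-1.5,0],[0,0,-0.01]],
  [[0,0,0],[0,0,0]],
])

```text
t: 8.4
tool_pos: [0.4421, 0.3093, 0.2417]
orientation: [-1.034, -2.966, 0.0]
force: [0.4, -0.8, -0.3]
opening: 0.0007
gripper_force: 0.0
```

Run:
```python
from h import *
cl=clouds(); camtop(cl[:1],AX); handle(cl,AX); tool(); plate(cv2.imread("pics/top_last.png"))
# rabbit again, fresh pictures
A=np.vstack([c[0] for c in cl]);C=np.vstack([c[1] for c in cl])
for lo,hi in((.01,.03),(.02,.05)):
  k=(np.linalg.norm(A[:,:2]-[.718,.052],axis=1)<.05)&(A[:,2]>lo)&(A[:,2]<hi)&(C.min(1)>50)
  q=A[k][:,:2]; f=least_squares(lambda p:np.linalg.norm(q-p,axis=1)-.0325,[.718,.052],loss='soft_l1',f_scale=.002)
  d=f.x-AX; print('rabbit',f.x.round(4),"bearing",np.degrees(np.arctan2(d[1],d[0])).round(1))
```

```text
top plate 427 [543.7 195. ] 108.7 44.2 normal rect -39.7 -129.7 svd -39.8
handle n 73 dir 141.38 sd 2.5 r max 0.164
handle n 91 dir 138.87 sd 4.2 r max 0.165
t 8.5 pos [0.4423 0.3094 0.2417] xdir 141.5 rel axis in tool 0.1439 0.0279 F [-0.5  0.2 -0.2]
plate c [541.5 195.1] size 106.5 48.2 heading rect -43.1 svd -39.4 mean [540.6 195.4]
rabbit [0.7202 0.0524] bearing -38.6
rabbit [0.7214 0.0496] bearing -38.9
```

Request:
apply_moves([
  [[0.1,-0.8,0],[0,0,-0.005]],
  [[0.1,-0.7,0],[0,0,-0.005]],
  [[0,0,0],[0,0,0]],
  [[0,3,0],[0,0,0]],
  [[0,10,0],[0,0,0]],
  [[0,15,0],[0,0,0]],
  [[0,0,-30],[0,0,0]],
  [[0,0,-40],[0,0,0]],
  [[0,0,-40],[0,0,0]],
  [[0,0,-40],[0,0,0]],
  [[0,0,0],[0,0,0]],
])

```text
t: 9.42
tool_pos: [0.4603, 0.3317, 0.402]
orientation: [1.018, 2.963, 0.017]
force: [0.9, 0.6, 0.9]
opening: 0.0006
gripper_force: 0.0
```

Run:
```python
from h import *
cl=clouds(); camtop(cl,AX); handle(cl,AX); tool(); plate(cv2.imread("pics/top_last.png"))
W,C=cl[0]; k=(np.linalg.norm(W[:,:2]-[.516,.1644],axis=1)<.02)&(W[:,2]>.1865)&(W[:,2]<.2); print('button top',k.sum(),W[k].mean(0).round(4))
W,C=cl[1]; k=(np.linalg.norm(W[:,:2]-[.516,.1644],axis=1)<.02)&(W[:,2]>.1865)&(W[:,2]<.2); print('button side',k.sum(),W[k].mean(0).round(4) if k.any() else 0)
a=cv2.imread("pics/top_last.png")[170:270,110:290]; cv2.imwrite("pics/v3.png",cv2.convertScaleAbs(cv2.resize(a,None,fx=4,fy=4,interpolation=cv2.INTER_CUBIC),alpha=1.4))
```

```text
top plate 415 [542.8 195.6] 109.2 45.3 normal rect -40.3 -130.3 svd -39.3
top plate 14 [543.8 193.4] 107.0 15.4 normal rect -33.2 -123.2 svd -37.2
handle n 145 dir 141.17 sd 2.3 r max 0.165
handle n 227 dir 140.11 sd 2.1 r max 0.165
t 9.5167 pos [0.4592 0.331  0.3945] xdir 142.1 rel axis in tool 0.1435 0.0568 F [-0.7  0.1 -0.1]
plate c [541.5 195.1] size 106.5 48.2 heading rect -43.2 svd -38.9 mean [540.6 195.3]
button top 28 [0.5158 0.1639 0.1884]
button side 3 [0.513  0.159  0.1889]
```

View pics/v3.png

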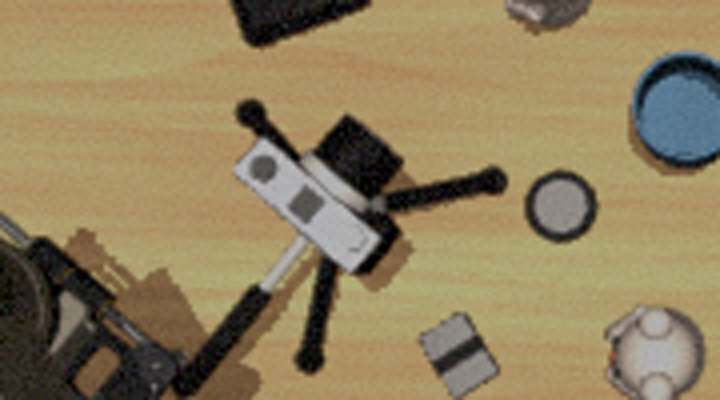

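The crop shows the lens aimed up-right at the rabbit, the tripod and other items unmoved, and the shutter at crop (358,242). Depth puts it at (0.516, 0.164, 0.188), which matches the position computed from the geometry.

Request:
apply_moves([
  [[0,0,-25],[0,0,0]],
  [[0,0,-25],[0,0,0]],
  [[-25,-16,0],[0,0,0]],
  [[-30,-20,0],[0,0,0]],
  [[-30,-20,0],[0,0,0]],
  [[-30,-20,0],[0,0,0]],
  [[-20,-13,0],[0,0,0]],
  [[-12,-8,0],[0,0,0]],
  [[0,0,0],[0,0,0]],
  [[0,0,0],[0,0,0]],
])

```text
t: 10.35
tool_pos: [0.5149, 0.1631, 0.4397]
orientation: [-1.023, -2.968, 0.002]
force: [0.2, -0.7, -0.9]
opening: 0.0007
gripper_force: 0.0
```

Run:
```python
from h import *
tool(); s=robot.read_state(); print(s["orientation"],s["force"])
```

```text
t 10.35 pos [0.5149 0.1631 0.4397] xdir 142.0 rel axis in tool -0.0037 -0.0414 F [ 0.2 -0.7 -0.9]
[-1.02268033e+00 -2.96750498e+00  2.22716102e-03] [ 0.17322341 -0.6620196  -0.89393466]
```

Request:
apply_moves([
  [[0,0,15],[0,0,0]],
  [[0,0,20],[0,0,0]],
  [[0,0,15],[0,0,0]],
  [[0,0,7],[0,0,0]],
  [[0,0,0],[0,0,0]],
  [[0,0,0],[0,0,0]],
])

```text
t: 10.85
tool_pos: [0.5146, 0.1644, 0.3844]
orientation: [-1.019, -2.971, 0.001]
force: [0.9, 0.2, 0.2]
opening: 0.0008
gripper_force: 0.0
```

Request:
apply_moves([
  [[0,0,1],[0,0,0]],
  [[0,0,1],[0,0,0]],
  [[0,0,1],[0,0,0]],
  [[0,0,1],[0,0,0]],
  [[0,0,1],[0,0,0]],
  [[0,0,1],[0,0,0]],
  [[0,0,0],[0,0,0]],
  [[0,0,0],[0,0,0]],
])

```text
t: 11.52
tool_pos: [0.5149, 0.1636, 0.3787]
orientation: [-1.021, -2.971, 0.0]
force: [0.6, -0.1, 0.5]
opening: 0.001
gripper_force: 0.0
```

Request:
apply_moves([
  [[0,0,1],[0,0,0]],
  [[0,0,1],[0,0,0]],
  [[0,0,0],[0,0,0]],
  [[0,0,0],[0,0,0]],
])

```text
t: 11.85
tool_pos: [0.5149, 0.1637, 0.3766]
orientation: [-1.021, -2.971, 0.0]
force: [0.3, -0.8, 0.3]
opening: 0.0002
gripper_force: 0.0
```

Request:
apply_moves([
  [[0,0,1],[0,0,0]],
  [[0,0,1],[0,0,0]],
  [[0,0,0],[0,0,0]],
  [[0,0,0],[0,0,0]],
])

```text
t: 12.18
tool_pos: [0.5149, 0.1637, 0.3749]
orientation: [1.021, 2.971, 0.0]
force: [0.1, 0.3, 0.5]
opening: 0.0002
gripper_force: 0.6
```

Request:
apply_moves([
  [[0,0,1],[0,0,0]],
  [[0,0,0.5],[0,0,0]],
  [[0,0,0],[0,0,0]],
  [[0,0,0],[0,0,0]],
])

```text
t: 12.52
tool_pos: [0.515, 0.1637, 0.3734]
orientation: [1.021, 2.971, 0.0]
force: [0.2, -0.3, 3.0]
opening: 0.0002
gripper_force: 1.1
```

Request:
apply_moves([
  [[0,0,1],[0,0,0]],
  [[0,0,0],[0,0,0]],
  [[0,0,0],[0,0,0]],
])

```text
t: 12.77
tool_pos: [0.515, 0.1637, 0.3724]
orientation: [1.021, 2.971, 0.0]
force: [-0.7, 0.4, 3.5]
opening: 0.0004
gripper_force: 1.6
```

Request:
apply_moves([
  [[0,0,1],[0,0,0]],
  [[0,0,0],[0,0,0]],
  [[0,0,0],[0,0,0]],
])

```text
t: 13.02
tool_pos: [0.515, 0.1637, 0.3714]
orientation: [1.021, 2.971, 0.0]
force: [0.1, -0.5, 3.5]
opening: 0.0002
gripper_force: 1.9
```

Request:
apply_moves([
  [[0,0,0.4],[0,0,0]],
  [[0,0,0],[0,0,0]],
  [[0,0,0],[0,0,0]],
])

```text
t: 13.27
tool_pos: [0.515, 0.1637, 0.3713]
orientation: [1.021, 2.971, 0.0]
force: [-0.6, 0.2, 5.0]
opening: 0.0004
gripper_force: 3.1
```

Request:
apply_moves([
  [[0,0,0.4],[0,0,0]],
  [[0,0,0],[0,0,0]],
  [[0,0,0],[0,0,0]],
])

```text
t: 13.52
tool_pos: [0.515, 0.1637, 0.3713]
orientation: [1.02, 2.971, 0.001]
force: [-2.0, -0.8, 8.8]
opening: 0.0004
gripper_force: 4.2
```

Force has risen to 8.8 N with no further travel, so the button is fully down. Releasing and moving clear.

Request:
apply_moves([
  [[0,0,-2],[0,0,0]],
  [[0,0,-3],[0,0,0]],
  [[0,0,-5],[0,0,0]],
  [[0,0,-15],[0,0,0]],
  [[0,0,-30],[0,0,0]],
  [[0,0,-30],[0,0,0]],
  [[0,0,-20],[0,0,0]],
  [[20,20,0],[0,0,0]],
  [[30,20,0],[0,0,0]],
  [[30,20,0],[0,0,0]],
  [[30,20,0],[0,0,0]],
  [[20,15,0],[0,0,0]],
])

```text
t: 14.52
tool_pos: [0.4693, 0.3208, 0.4752]
orientation: [-1.019, -2.97, 0.0]
force: [0.4, -0.6, 0.0]
opening: 0.0007
gripper_force: 0.0
```

Request:
apply_moves([
  [[10,5,0],[0,0,0]],
  [[0,0,0],[0,0,0]],
  [[0,0,0],[0,0,0]],
  [[0,0,0],[0,0,0]],
])

```text
t: 14.85
tool_pos: [0.4664, 0.3275, 0.4753]
orientation: [1.022, 2.971, -0.001]
force: [-0.5, -0.1, -0.4]
opening: 0.0003
gripper_force: 0.0
```

Run:
```python
from h import *
cl=clouds(); camtop(cl[:1],AX); handle(cl,AX); tool(); plate(cv2.imread("pics/top_last.png"))
W,C=cl[0]; k=(np.linalg.norm(W[:,:2]-[.516,.1644],axis=1)<.02)&(W[:,2]>.1865)&(W[:,2]<.2); print('button top',k.sum(),W[k].mean(0).round(4))
for f in ((.571,.0835),(.4314,.2226),(.6153,.2743)):
    r=np.linalg.norm(W[:,:2]-f,axis=1); k=(r<.022)&(W[:,2]<.035)&(W[:,2]>.004)&(C.max(1)<70)&(np.linalg.norm(W[:,:2]-[.539,.193],axis=1)>.1)
    print('foot',k.sum(),W[k].mean(0).round(4))
a=cv2.imread("pics/top_last.png")[120:290,120:320]; cv2.imwrite("pics/v4.png",cv2.convertScaleAbs(cv2.resize(a,None,fx=3.5,fy=3.5,interpolation=cv2.INTER_CUBIC),alpha=1.6))
```

```text
top plate 433 [543.1 195.6] 109.4 44.8 normal rect -37.9 -127.9 svd -39.9
handle n 143 dir 140.98 sd 2.3 r max 0.164
handle n 236 dir 140.02 sd 2.1 r max 0.165
t 14.95 pos [0.4665 0.3273 0.4755] xdir 142.0 rel axis in tool 0.1355 0.0581 F [ 0.7 -0.3 -0.3]
plate c [541.5 195.1] size 106.5 48.2 heading rect -43.2 svd -38.9 mean [540.7 195.3]
button top 23 [0.5166 0.1641 0.1891]
foot 37 [0.5681 0.089  0.0182]
foot 46 [0.4317 0.2239 0.0191]
foot 44 [0.6149 0.2762 0.02  ]
```

View pics/v4.png

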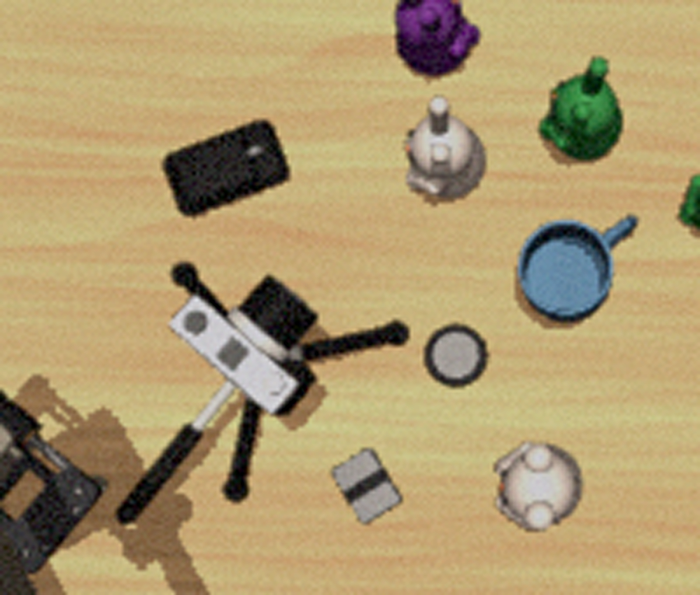

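The crop shows the lens on the rabbit at crop (445,155). The feet are within 1 mm of where they started, the button is back up at 0.189 m, the other items haven't moved and the gripper is clear.

```bash
python3 -c "
from plant import robot
print(robot.close_job())"
```

```text
the job is handed in; nothing more can be done
None
```

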